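# Hang the welded pipe piece on the cooling rail

### The arm

A 7-joint arm with a two-finger parallel gripper is mounted at the origin on the work surface. World frame = base frame: x ahead of the robot, y to its left, z up, the work surface at z = 0. Lengths are in m, angles in degrees, forces in N, time in s.
With the tool pointing down it reaches from about 0.425 to 0.875 m from the base axis. Payload 4.7 kg.
Tool frame: the origin (TCP) lies at the very end of the fingers, on their centre line; the grasp point (between the pads) lies 19 mm behind it; z points along the fingers, y is the direction in which the jaws open and shut (so a half turn about z gives the same grasp; the last joint's range is limited). The gripper opens to 87 mm and grips with 3 to 60 N. Pads are 19 mm wide; open, the fingers measure 117 mm over their backs; the gripper's body (75 mm by 190 mm) begins 51 mm behind the grasp point.
Start: joints at [-72.473, 18.392, -4.016, 83.108, 1.295, 78.541, -3.26], TCP at [0.187, 0.623, 0.223] pointing down, gripper open.
Joint ranges: [-163.93, 163.93], [-17.29, 119.83], [-79.2, 71.16], [3.27, 140.29], [-89.18, 269.18], [5.43, 117.66], [-154.24, 154.24]. Speed limits (degrees/s): [147.25, 147.25, 180, 180, 180, 180, 180].

### API

Orientations are given as [roll, pitch, yaw] about the fixed x, y, z axes, in that order (R = Rz(yaw) Ry(pitch) Rx(roll)).
In Python, from cell import monitor, imaging, ticket, spot_in, pinpoint gives the robot as it stands.
- The arm moves only by the tool servo_tool, never from a script. Its argument "targets" is a list of rows, each a list of 5 numbers: the opening in per cent of the stroke, from 0 (shut) to 100 (fully open), then the shift along the tool's x, y, z in m, then the turn about the tool's z in rad. In form: [[grip, dx, dy, dz, turn], ...]. A call has 1 to 5 rows; each row is the pose to reach, as a shift and turn from the pose commanded when the call began, along the tool's axes at that moment; what a row does not reach only later rows make up. A row lasts 1/8 s, in which the tool goes at most 62.5 mm and 10.7 degrees, less where a joint would pass 70% of its speed; a pose out of reach is approached as far as the arm can. A call with a gripper value outside its range is refused whole. The fingers move at their own pace and stop on an object; "grip_force" is the grip in N (left out, the last holds). Time passes only in rows, so rows that repeat a pose let the fingers close. It gives the time, the measured TCP pose, the force and the opening at its end, in the units of the state.
- monitor.get_obs(): the state, without advancing time (a new reading comes with each control period).
- imaging.read_camera(name): name is "scene" or "top" or "wrist"; returns a dict with "frame" (480x640x3 uint8, blue, green, red), "depth" (480x640 float32, m along the optical axis (not along the pixel's ray), 0 where there is no reading), "K" (3x3 intrinsics, pixels), "world_from_camera" (4x4, takes a point from camera to world coordinates). Camera axes: x right, y down, z forward; pixel columns grow to the right and rows downward; lengths in m; the calibration is good to about 2 mm. A picture is of the moment at which its call begins.
- ticket.sign_off(): hands the job in, once; it reports no verdict.
Trained networks look in the newest picture that a camera, given by its name, has taken for a name from the list of things; names that differ only in an ending like _2 or _b are one class to them, and where a whole thing is asked for, a point or a joint stands for the part that bears it (a point fixed in the world has none). Each returns a list of dicts, best first, with "confidence" (0 to 1); they miss things now and then, are a little off and sometimes report something else, mostly with a low value. They report only what shows in the picture. A call takes as long as a camera call.
- spot_in(camera, label): "at" ([column, row] in pixels, amid what is visible of it).
- pinpoint(camera, label): "at" ([column, row] in pixels: a listed point, or the origin of a listed thing).
The state is a dict: "time_s": time; "qpos": joint angles; "joint_velocities": joint speeds; "effort": joint torques, N m; "tool_pos": TCP position; "tool_rot": TCP orientation; "force": force on the tool from outside, world axes, zero at the start; "wrist_torque": the same for the moment, N m; "grip_width": finger opening in m.
Only numpy, scipy, OpenCV 4.12 (cv2) and the standard library are available. Lean on these libraries where they do the work, as an engineer would, in place of code of your own. Each camera call takes 0.05 s, during which the arm holds its last target.

### The job

Take the carrier with the round pipe piece from the bench and hook it over the horizontal cooling rail, at least a hand's breadth (100 mm) to the robot's right of the chalk mark. Then slide it left along the rail, without lifting it off again, until its hook is centred on the chalk mark, and let it hang there. Leave the carrier with the square tube piece and the one already hanging on the rail where they are.

Things in the scene. Friction and masses are not known exactly. Their poses are not given: they have to be found in the camera images.
- pipe_carrier_grip (a point): Centre of the grip tab of the carrier to hang: a C-shaped rigid hanger of plain steel flat bar, 208 mm tall, about 0.5 kg, standing on its foot, stem towards the robot (within 0.5 rad). Tab: upright plate on the middle of the crown, 10 mm thick in x, 40 mm wide in y, 50 mm tall; this point is 183 mm above the foot's underside. x across the hook (stem to lip), y its width, z up.
- pipe_carrier_hook (a point): Same carrier and axes: middle of the crown's underside, 33 mm below the tab's centre, 150 mm above the foot's underside; rests on the rail's top when hung. Crown 46 (x) x 40 (y) x 8 mm. Stem 8 mm thick at x = -23 to -15, down to the foot. Lip 8 mm thick at x = +15 to +23, reaching 30 mm below the crown. So the hook's mouth is 30 mm wide, 30 mm deep, open downward and to +x below the lip.
- pipe_carrier_load (a point): Same carrier and axes: centre of its load, a dark steel round pipe piece, 48 mm in diameter and 60 mm tall, upright on the foot plate 12 mm to +x of the hook's middle, fixed to it. Foot plate 90 (x) x 60 (y) x 6 mm, its centre 5 mm to +x. This point is 36 mm above the foot's underside.
- square_carrier_grip (a point): Centre of the grip tab of a carrier of the same shape, size and steel, whose load is a dark square tube piece, 46 x 56 mm and 60 mm tall. It stands on the bench on the other side (left or right) from the pipe carrier and must stay there.
- hung_carrier_grip (a point): Centre of the grip tab of a third carrier of the same shape, loaded with a low stack of plates, already hanging near the left end of the rail, 85 mm or more left of the mark; it must stay there.
- mark (a point): The chalk mark: a white band 12 mm wide round the rail. This point lies in the middle of the band, on the rail's top face. y runs along the rail to the robot's left, x across the rail (away from the robot), z up.
- rail: The fixed cooling rail: dark square steel tube 20 x 20 mm, 560 mm long, top face 220 mm above the bench, on two posts (30 mm square, 270 mm either side of the middle) with end stops 20 mm higher than its top. Smooth and clear between the posts but for the hung carrier. Origin on the bench under the rail's middle; y along the rail to the robot's left, x across it, z up.

How it is judged (in metres and radians):
On the way:
1. the pipe carrier hangs on the rail, its hook centre at least 80 mm right of the mark (x of pipe_carrier_hook in the frame of mark between -0.012 and 0.012 m and z of pipe_carrier_hook in the frame of mark between -0.005 and 0.005 m and angle between pipe_carrier_hook's own z axis and vertical below 0.12 rad and y of pipe_carrier_hook in the frame of mark between -0.36 and -0.08 m), for 0.2 s.
At the end, for the whole second after the job is handed in: The pipe carrier hangs on the rail, the underside of its crown within 5 mm of the rail's top face and within 12 mm of its centre line, upright within 0.12 rad, along the rail within 0.25 rad, its hook centre within 10 mm of the middle of the chalk mark (x of pipe_carrier_hook in the frame of mark between -0.012 and 0.012 m and z of pipe_carrier_hook in the frame of mark between -0.005 and 0.005 m and angle between pipe_carrier_hook's own z axis and vertical below 0.12 rad and y of pipe_carrier_hook in the frame of mark between -0.01 and 0.01 m and angle between the y axis of pipe_carrier_hook and the y axis of mark, either way round below 0.25 rad); the robot touches nothing.
It fails at once if the pipe carrier is hooked on or lifted off near or left of the mark instead of being slid there (crown 8 to 25 mm above the rail, within 12 mm of its centre line, less than 70 mm right of the mark) (x of pipe_carrier_hook in the frame of mark between -0.012 and 0.012 m and z of pipe_carrier_hook in the frame of mark between 0.008 and 0.025 m and y of pipe_carrier_hook in the frame of mark between -0.07 and 0.3 m).
It fails at once if the square-tube carrier is moved by more than 20 mm (distance of square_carrier_grip from where it was at the start of the episode above 0.02 m).
It fails at once if the carrier already hanging is moved by more than 20 mm (distance of hung_carrier_grip from where it was at the start of the episode above 0.02 m).
It also fails if it takes over 51 s, if anything falls off the work surface, if the arm or the gripper's body presses on something with over 40 N, if the wrist force passes 120 N, or if a joint passes its speed limit or range.

## Working session

There is one attempt and no reset: what is moved stays moved. The work goes in short steps, Python scripts to look and compute and a tool call to move; the robot and the scene stay as the last step left them, time stands still between calls to the robot, and variables do not carry over. Pictures are saved under pics/ and viewed, and the job is handed in when it is done.

Besides the shell and the picture viewer there is one more tool, called as a command line: name --pt "numbers of a row" for each row, then --argument value for the rest. servo_tool: Moves the arm, as the interface text tells. Its arguments: {"type":"object","properties":{"targets":{"type":"array","items":{"type":"array","items":{"type":"number"}}},"grip_force":{"type":"number"}},"required":["targets"]}

```bash
mkdir -p pics; ls
cat > h.py <<'E'
import numpy as np, cv2
from cell import monitor, imaging, ticket, spot_in, pinpoint
def px2w(c,uv,z=None,depth=None):
    K=np.array(c["K"]);T=np.array(c["world_from_camera"])
    r=np.linalg.inv(K)@np.array([uv[0],uv[1],1.0])
    if z is not None:
        d=T[:3,:3]@r; s=(z-T[2,3])/d[2]; return T[:3,3]+s*d
    if depth is None: depth=c["depth"][int(round(uv[1])),int(round(uv[0]))]
    return T[:3,:3]@(r*depth)+T[:3,3]
E
python3 - <<'E'
from h import *
np.set_printoptions(precision=4,suppress=True)
s=monitor.get_obs()
for k in s: print(k,np.round(s[k],4))
for n in ["scene","top","wrist"]:
    c=imaging.read_camera(n); cv2.imwrite(f"pics/{n}0.png",c["frame"]); np.savez(f"{n}0.npz",**{k:np.array(c[k]) for k in ["frame","depth","K","world_from_camera"]})
    print(n,np.array(c["world_from_camera"]))
    if n!="wrist":
      for l in ["pipe_carrier_grip","pipe_carrier_hook","pipe_carrier_load","square_carrier_grip","hung_carrier_grip","mark","rail"]:
        for p in pinpoint(n,l)[:3]:
            print(n,l,np.round(p["at"],1),round(p["confidence"],2),px2w(c,p["at"]))
E
```

```text
pics
time_s 0.0
qpos [-72.4739  18.4377  -4.0158  83.1742   1.2935  78.5398  -3.2591]
joint_velocities [ 0.013   0.0371 -0.0603 -0.0064 -0.0621  0.0729 -0.0723]
effort [ -0.0004 -49.1286  -0.4042 -31.2533  -0.064    0.0436   0.0002]
tool_pos [0.1869 0.622  0.2215]
tool_rot [-179.8934    0.0041  163.2845]
force [ 0.6852 -0.0219  0.0533]
wrist_torque [ 0.0438 -0.0186  0.0112]
grip_width 0.087
scene [[-0.0096  0.754  -0.6568  1.0154]
 [ 0.9999 -0.001  -0.0158  0.05  ]
 [-0.0126 -0.6569 -0.7539  0.7161]
 [ 0.      0.      0.      1.    ]]
scene pipe_carrier_grip [194.1 190.3] 0.8 [ 0.4646 -0.1517  0.1894]
scene pipe_carrier_hook [195.8 206.4] 0.68 [ 0.4684 -0.1545  0.1588]
scene pipe_carrier_hook [398.6 196.9] 0.58 [0.4729 0.1547 0.1827]
scene pipe_carrier_load [211.  256.8] 0.93 [ 0.6179 -0.0974  0.2209]
scene square_carrier_grip [397.9 195.7] 0.78 [0.4715 0.1536 0.1839]
scene hung_carrier_grip [432.4 237.1] 0.76 [0.6142 0.1749 0.254 ]
scene mark [303.5 259.1] 0.65 [0.6224 0.0189 0.2218]
scene mark [211.8 256.2] 0.43 [ 0.6163 -0.0968  0.2201]
top [[ 0.0222 -0.9829  0.1831  0.3802]
 [-0.9997 -0.0193  0.0176  0.0187]
 [-0.0138 -0.1834 -0.9829  1.0007]
 [ 0.      0.      0.      1.    ]]
top pipe_carrier_grip [435.2 289. ] 0.83 [ 0.4571 -0.1507  0.2069]
top pipe_carrier_hook [433.6 293.8] 0.83 [ 0.4541 -0.1585  0.158 ]
top pipe_carrier_load [415.4 295.4] 0.87 [ 0.4588 -0.146   0.0646]
top square_carrier_grip [235.1 281.5] 0.64 [0.4621 0.1511 0.2067]
top hung_carrier_grip [223.4 179.3] 0.58 [0.604  0.1653 0.2676]
top mark [322.1 181. ] 0.68 [0.6188 0.0224 0.2195]
wrist [[ 0.2877  0.9184  0.2716  0.1118]
 [ 0.9577 -0.2757 -0.0823  0.645 ]
 [-0.0007  0.2838 -0.9589  0.385 ]
 [ 0.      0.      0.      1.    ]]
```

View pics/scene0.png

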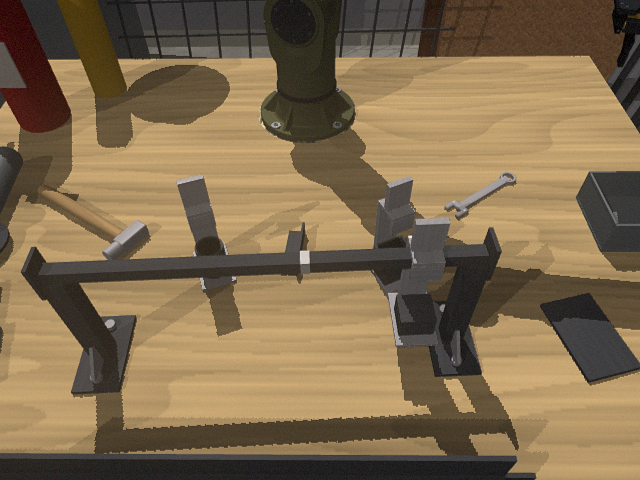

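View pics/top0.png

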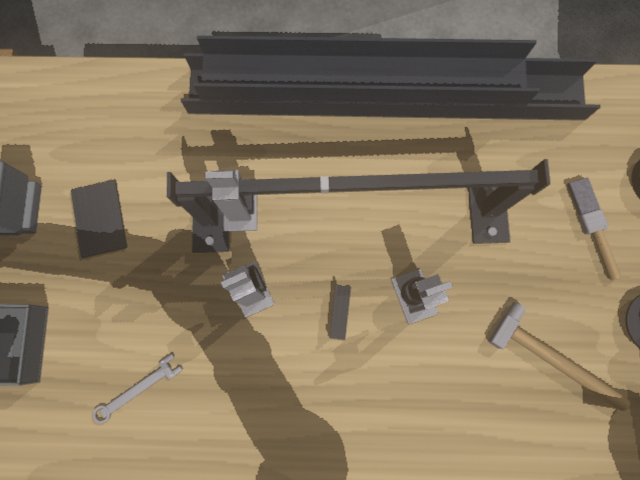

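```bash
cat > meas.py <<'E'
from h import *
np.set_printoptions(precision=4,suppress=True)
def cloud(n):
    c=np.load(n+"0.npz"); K=c["K"];T=c["world_from_camera"];D=c["depth"]
    v,u=np.mgrid[0:480,0:640]; P=np.stack([(u-K[0,2])/K[0,0]*D,(v-K[1,2])/K[1,1]*D,D],-1)
    return (P@T[:3,:3].T+T[:3,3]), c["frame"], D>0
for n in ["top","scene"]:
    W,F,ok=cloud(n)
    print("==",n)
    # rail
    m=ok&(W[...,2]>0.212)&(W[...,2]<0.228)&(W[...,0]>0.56)&(W[...,0]<0.68)&(W[...,1]>-0.26)&(W[...,1]<0.1)
    p=W[m]; print("rail pts",m.sum(),"z",np.median(p[:,2]))
    for y in np.arange(-0.25,0.1,0.05):
        q=p[abs(p[:,1]-y)<0.02]; 
        if len(q): print(round(y,3),"x",np.percentile(q[:,0],[2,50,98]),"z",np.median(q[:,2]))
    g=F.astype(int).min(-1); b=m&(g>150); q=W[b]
    if len(q): print("mark",b.sum(),q.mean(0),np.ptp(q,axis=0))
    # end stops
    m=ok&(W[...,2]>0.228)&(W[...,2]<0.25)&(W[...,0]>0.56)&(W[...,0]<0.68)
    for s in (m&(W[...,1]<-0.2),m&(W[...,1]>0.22)):
        if s.sum(): print("stop",s.sum(),W[s].mean(0))
    for nm,ys in (("pipe",(-0.22,-0.08)),("square",(0.08,0.22))):
        for lo,hi in ((0.166,0.216),(0.2,0.216),(0.146,0.162),(0.05,0.075),(0.002,0.012)):
            m=ok&(W[...,2]>lo)&(W[...,2]<hi)&(W[...,0]>0.38)&(W[...,0]<0.57)&(W[...,1]>ys[0])&(W[...,1]<ys[1])
            if lo<0.01: m&=(F.astype(int).max(-1)-F.astype(int).min(-1)<25)
            q=W[m]
            if len(q)>5:
                r=cv2.minAreaRect((q[:,:2]*1000).astype(np.float32)); print(nm,lo,hi,len(q),q.mean(0),"rect",np.round(r[0],1),np.round(r[1],1),round(r[2],1))
    m=ok&(W[...,2]>0.27)&(W[...,2]<0.3)&(W[...,1]>0.1)&(W[...,0]>0.5)&(W[...,0]<0.7)
    if m.sum(): print("hung top",W[m].mean(0))
E
python3 meas.py
python3 - <<'E'
import cv2
a=cv2.imread("pics/top0.png")[240:340,370:480];b=cv2.imread("pics/scene0.png")[165:345,150:330]
cv2.imwrite("pics/z0.png",cv2.resize(a,None,fx=5,fy=5,interpolation=cv2.INTER_CUBIC))
cv2.imwrite("pics/z1.png",cv2.resize(b,None,fx=3,fy=3,interpolation=cv2.INTER_CUBIC))
E
```

```text
== top
rail pts 3181 z 0.21871312617423488
-0.25 x [0.62   0.6292 0.6402] z 0.21858086543391975
-0.2 x [0.6172 0.6269 0.6374] z 0.21875414309914187
-0.15 x [0.6145 0.6243 0.635 ] z 0.21867805599089674
-0.1 x [0.6119 0.6214 0.6324] z 0.21876692347350157
-0.05 x [0.6091 0.6188 0.6298] z 0.21868182639505507
-0.0 x [0.6061 0.6164 0.6277] z 0.21869960077790734
0.05 x [0.6038 0.6134 0.6236] z 0.2188012544017775
mark 100 [0.6163 0.0189 0.2193] [0.0228 0.0111 0.0086]
stop 186 [ 0.633  -0.3136  0.2362]
stop 150 [0.6032 0.2528 0.2368]
pipe 0.166 0.216 218 [ 0.4569 -0.1535  0.2028] rect [ 458.2 -156.3] [10.  40.3] 20.6
pipe 0.2 0.216 181 [ 0.458  -0.1559  0.2068] rect [ 458.2 -156.3] [10.  40.2] 20.5
pipe 0.146 0.162 579 [ 0.4575 -0.1555  0.1567] rect [ 458.2 -156.3] [45.9 40.3] 20.9
pipe 0.05 0.075 315 [ 0.4658 -0.1423  0.064 ] rect [ 462.4 -143.4] [31.8 63.1] 81.3
pipe 0.002 0.012 692 [ 0.4582 -0.1483  0.0052] rect [ 462.7 -154.2] [89.3 59.7] 20.5
square 0.166 0.216 288 [0.464  0.1516 0.1988] rect [465.3 152.8] [10.5 40.1] 26.1
square 0.2 0.216 189 [0.4651 0.1527 0.2064] rect [465.4 152.9] [1
[... 988 characters left out ...]
9] 20.0
pipe 0.146 0.162 416 [ 0.4751 -0.1498  0.1562] rect [ 472.8 -150.7] [22.6 40.1] 22.2
pipe 0.05 0.075 644 [ 0.4654 -0.1523  0.0663] rect [ 467.6 -152.1] [53.3 47.3] 17.8
pipe 0.002 0.012 369 [ 0.4943 -0.1458  0.006 ] rect [ 466.2 -152.7] [90.7 59.5] 20.4
square 0.166 0.216 633 [0.471  0.1534 0.1916] rect [468.  153.7] [13. 41.] 24.7
square 0.2 0.216 226 [0.4695 0.1534 0.2064] rect [467.8 153.7] [12.5 39.6] 24.7
square 0.146 0.162 489 [0.4784 0.155  0.1563] rect [467.1 153.9] [48.6 41.2] 26.9
square 0.05 0.075 384 [0.4616 0.1524 0.0666] rect [471.5 156.7] [60.6 55.7] 27.1
square 0.002 0.012 229 [0.5046 0.1513 0.0066] rect [452.2 157.9] [ 52.4 142.8] 74.6
hung top [0.6123 0.1712 0.2762]
```

View pics/z0.png

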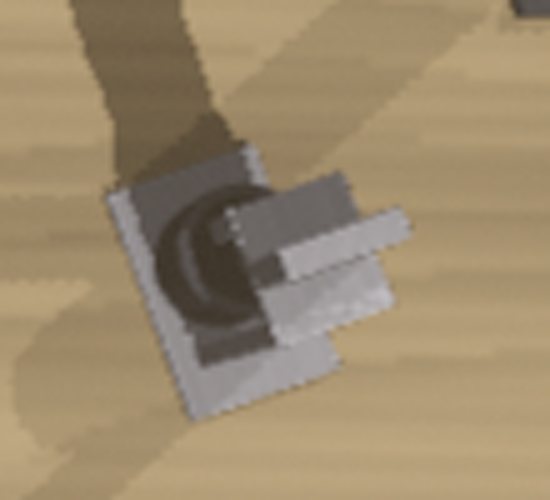

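View pics/z1.png

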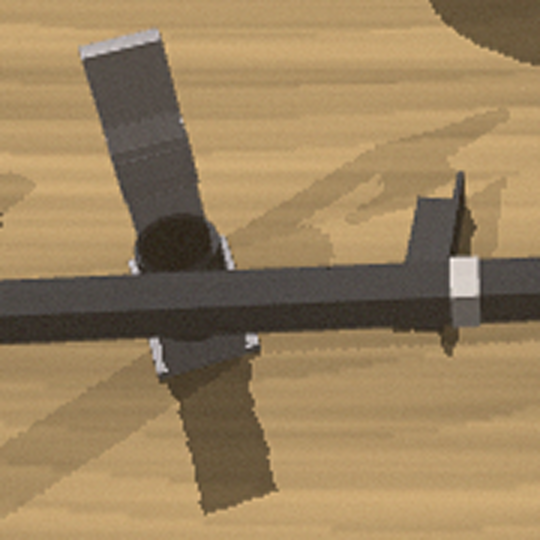

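```bash
cat >> h.py <<'E'
def plan(tx,ty,tz,jaw):  # jaw: desired world yaw (deg) of tool y axis
    s=monitor.get_obs(); p=np.array(s["tool_pos"]); 
    from scipy.spatial.transform import Rotation as Ro
    R=Ro.from_euler("xyz",s["tool_rot"],degrees=True).as_matrix()
    d=R.T@(np.array([tx,ty,tz])-p)
    a=np.degrees(np.arctan2(R[1,1],R[0,1])); t=(a-jaw+90)%180-90
    print("t",s["time_s"],"pos",p.round(4),"rot",np.round(s["tool_rot"],2),"jaw",round(a,2),"F",np.round(s["force"],1),"w",round(s["grip_width"],4))
    print("shift",d.round(4),"turn",round(np.radians(t),4))
E
python3 -c "
from h import *
plan(.36,.42,.38,47)"
```

```text
t 0.85 pos [0.187  0.6225 0.2226] rot [179.99   0.   163.28] jaw 73.28 F [ 0.2 -0.3  0.6] w 0.0871
shift [-0.2239 -0.1442 -0.1574] turn 0.4587
```

servo_tool --pt "100 -0.044 -0.028 -0.031 0.09" --pt "100 -0.09 -0.057 -0.063 0.18" --pt "100 -0.134 -0.086 -0.094 0.27" --pt "100 -0.179 -0.115 -0.126 0.36" --pt "100 -0.224 -0.144 -0.157 0.45"

```text
time_s: 1.48
tool_pos: [0.3611, 0.4187, 0.381]
tool_rot: [179.9, -0.0, 137.3]
force: [0.8, -0.0, -0.8]
grip_width: 0.087
```

```bash
python3 -c "
from h import *
plan(.45,.12,.38,28)"
```

```text
t 1.475 pos [0.3611 0.4187 0.381 ] rot [ 1.7994e+02 -1.0000e-02  1.3733e+02] jaw 47.33 F [ 0.8 -0.  -0.8] w 0.087
shift [-0.2678 -0.1593  0.0007] turn 0.3374
```

servo_tool --pt "100 -0.053 -0.032 0 0.066" --pt "100 -0.107 -0.064 0 0.132" --pt "100 -0.16 -0.096 0 0.2" --pt "100 -0.214 -0.127 0 0.265" --pt "100 -0.267 -0.159 0 0.33"

```text
time_s: 2.1
tool_pos: [0.4499, 0.1205, 0.3799]
tool_rot: [179.9, -0.0, 118.5]
force: [1.1, 0.2, 0.9]
grip_width: 0.0873
```

```bash
python3 -c "
from h import *
plan(.4595,-.1558,.30,20.4)"
```

```text
t 2.1 pos [0.4499 0.1205 0.3799] rot [ 1.7992e+02 -2.0000e-02  1.1847e+02] jaw 28.47 F [1.1 0.2 0.9] w 0.0873
shift [-0.2475 -0.1233  0.0796] turn 0.1408
```

servo_tool --pt "100 -0.05 -0.025 0.0 0.03" --pt "100 -0.1 -0.05 0.02 0.06" --pt "100 -0.15 -0.075 0.04 0.09" --pt "100 -0.2 -0.1 0.06 0.12" --pt "80 -0.247 -0.123 0.079 0.141"

```text
time_s: 2.72
tool_pos: [0.4594, -0.1552, 0.3003]
tool_rot: [179.9, -0.0, 110.4]
force: [0.8, 0.5, 0.4]
grip_width: 0.0821
```

servo_tool --pt "80 0 0 0 0" --pt "80 0 0 0 0"

```text
time_s: 2.98
tool_pos: [0.4599, -0.1524, 0.3008]
tool_rot: [180.0, -0.0, 110.5]
force: [-0.1, 0.4, 0.6]
grip_width: 0.071
```

Run:
```python
from h import *
np.set_printoptions(precision=4,suppress=True)
plan(.4595,-.1558,.183,20.4)
c=imaging.read_camera("wrist"); cv2.imwrite("pics/w1.png",c["frame"])
K=c["K"];T=c["world_from_camera"];D=c["depth"]
v,u=np.mgrid[0:480,0:640]; P=np.stack([(u-K[0,2])/K[0,0]*D,(v-K[1,2])/K[1,1]*D,D],-1)
W=P@T[:3,:3].T+T[:3,3]
for lo,hi in ((0.2,0.216),(0.146,0.162)):
    m=(D>0)&(W[...,2]>lo)&(W[...,2]<hi)&(W[...,0]>0.42)&(W[...,0]<0.5)&(W[...,1]<-.1)&(W[...,1]>-.2)
    q=W[m]; print(m.sum(),q.mean(0)); r=cv2.minAreaRect((q[:,:2]*1000).astype(np.float32)); print(r)
print(pinpoint("wrist","pipe_carrier_grip")[:2])
```

```text
t 2.975 pos [ 0.4599 -0.1524  0.3008] rot [179.96  -0.04 110.54] jaw 20.54 F [-0.1  0.4  0.6] w 0.071
shift [-0.0031 -0.0017  0.1178] turn 0.0024
768 [ 0.459  -0.1545  0.208 ]
((459.3473205566406, -155.25550842285156), (9.529135704040527, 39.956790924072266), 20.495067596435547)
1959 [ 0.4587 -0.1543  0.158 ]
((459.1783752441406, -155.65162658691406), (45.90621566772461, 40.32485580444336), 20.613548278808594)
[{'at': [313.5, 234.9], 'confidence': 0.65}]
```

View pics/w1.png

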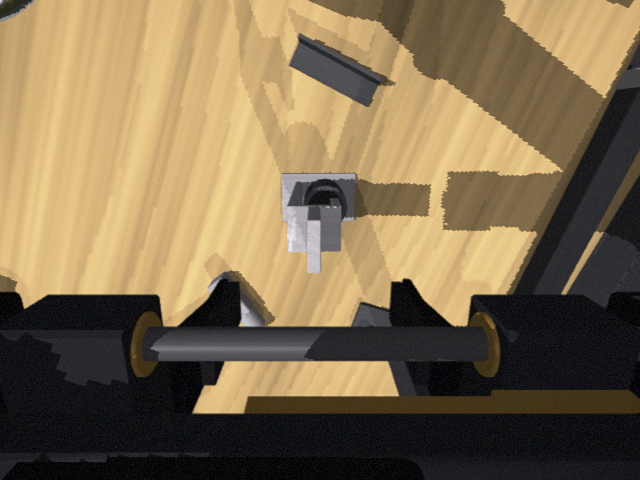

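servo_tool --pt "80 -0.003 -0.001 0.04 0" --pt "80 -0.003 -0.001 0.08 0" --pt "80 -0.003 -0.001 0.115 0" --pt "80 -0.003 -0.001 0.136 0" --pt "80 -0.003 -0.001 0.136 0"

```text
time_s: 3.7
tool_pos: [0.4592, -0.1547, 0.1636]
tool_rot: [-179.9, -0.1, 110.7]
force: [-0.5, 0.8, -0.2]
grip_width: 0.0699
```

```bash
python3 -c "
from h import *
plan(.4594,-.1555,.164,20.5)"
```

```text
t 3.7 pos [ 0.4592 -0.1547  0.1636] rot [-1.7986e+02 -7.0000e-02  1.1066e+02] jaw 20.66 F [-0.5  0.8 -0.2] w 0.0699
shift [-0.0008 -0.0001 -0.0004] turn 0.0028
```

servo_tool --pt "0 0 0 0 0" --pt "0 0 0 0 0" --pt "0 0 0 0 0" --pt "0 0 0 0 0" --pt "0 0 0 0 0" --grip_force 45

```text
time_s: 4.32
tool_pos: [0.4599, -0.1563, 0.1647]
tool_rot: [180.0, -0.0, 110.5]
force: [0.6, 0.4, -0.7]
grip_width: 0.0276
```

servo_tool --pt "0 0 0 0 0" --pt "0 0 0 0 0" --pt "0 0 0 0 0"

```text
time_s: 4.7
tool_pos: [0.4599, -0.1563, 0.1645]
tool_rot: [180.0, 0.0, 110.5]
force: [0.5, 0.7, -0.7]
grip_width: 0.0093
```

servo_tool --pt "0 0 0 -0.02 0" --pt "0 0 0 -0.05 0" --pt "0 0 0 -0.08 0" --pt "0 0 0 -0.118 0" --pt "0 0 0 -0.118 0"

```text
time_s: 5.32
tool_pos: [0.4611, -0.1568, 0.2843]
tool_rot: [179.8, 0.1, 110.5]
force: [0.4, 0.2, -4.6]
grip_width: 0.0097
```

```bash
python3 -c "
from h import *
plan(.53,-.14,.2825,3.1)
c=imaging.read_camera('scene'); cv2.imwrite('pics/s2.png',c['frame'])"
```

```text
t 5.325 pos [ 0.4611 -0.1568  0.2843] rot [1.7977e+02 9.0000e-02 1.1051e+02] jaw 20.51 F [ 0.4  0.2 -4.6] w 0.0097
shift [-0.0084  0.0704  0.0021] turn 0.3039
```

View pics/s2.png

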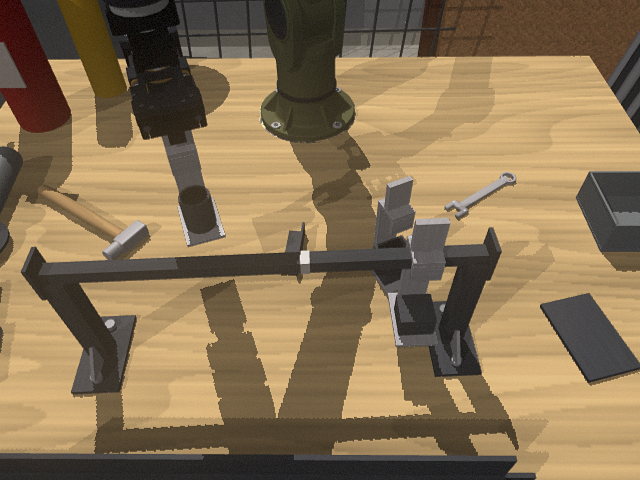

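servo_tool --pt "0 -0.005 0.02 0 0.08" --pt "0 -0.01 0.04 0 0.16" --pt "0 -0.014 0.06 0 0.24" --pt "0 -0.018 0.068 0 0.303" --pt "0 -0.018 0.068 0 0.303"

```text
time_s: 6.0
tool_pos: [0.529, -0.1491, 0.2799]
tool_rot: [-179.7, 0.0, 93.2]
force: [-0.1, 0.3, -4.2]
grip_width: 0.0097
```

servo_tool --pt "0 0 0 0 0" --pt "0 0 0 0 0"

```text
time_s: 6.25
tool_pos: [0.5292, -0.1494, 0.2822]
tool_rot: [-180.0, -0.0, 93.2]
force: [0.1, -1.2, -3.9]
grip_width: 0.0096
```

```bash
cat > loc.py <<'E'
import sys
from h import *
np.set_printoptions(precision=4,suppress=True)
def loc(tag,zc):
    # zc: expected hook z; find tab/crown/foot outlines relative to the top & scene clouds
    for n in ["top","scene","wrist"]:
        c=imaging.read_camera(n); cv2.imwrite(f"pics/{n}_{tag}.png",c["frame"])
        K=c["K"];T=c["world_from_camera"];D=c["depth"]
        for l in ["pipe_carrier_hook","pipe_carrier_load","mark","hung_carrier_grip","square_carrier_grip"]:
            for p in pinpoint(n,l)[:1]: print(n,l,np.round(p["at"],1),round(p["confidence"],2),px2w(c,p["at"]))
        v,u=np.mgrid[0:480,0:640]; P=np.stack([(u-K[0,2])/K[0,0]*D,(v-K[1,2])/K[1,1]*D,D],-1)
        W=P@T[:3,:3].T+T[:3,3]; s=monitor.get_obs()["tool_pos"]
        near=(D>0)&(np.abs(W[...,0]-s[0])<0.09)&(np.abs(W[...,1]-s[1])<0.06)
        for nm,lo,hi in (("crowntop",zc+.004,zc+.012),("foot",zc-.152,zc-.14),("loadtop",zc-.088,zc-.078)):
            q=W[near&(W[...,2]>lo)&(W[...,2]<hi)]
            if len(q)>15: r=cv2.minAreaRect((q[:,:2]*1000).astype(np.float32)); print(n,nm,len(q),q.mean(0),np.round(r[0],1),np.round(r[1],1),round(r[2],1))
E
python3 -c "
from loc import *
plan(.6246,-.12,.2825,3.1)
loc('a',0.268)"
```

```text
t 6.25 pos [ 0.5292 -0.1494  0.2822] rot [-179.97   -0.04   93.17] jaw 3.17 F [ 0.1 -1.2 -3.9] w 0.0096
shift [ 0.0241  0.0969 -0.0004] turn 0.0012
top pipe_carrier_hook [444. 235.] 0.57 [ 0.5062 -0.1267  0.375 ]
top pipe_carrier_load [424.2 242.6] 0.66 [ 0.5327 -0.1406  0.18  ]
top mark [319.6 184. ] 0.54 [0.6143 0.0261 0.2182]
top hung_carrier_grip [221.  178.9] 0.84 [0.6034 0.168  0.2716]
top square_carrier_grip [233.4 282. ] 0.6 [0.4614 0.1538 0.2056]
top crowntop 71 [ 0.5376 -0.1321  0.2744] [ 526.3 -132.8] [46.   8.4] 0.9
top foot 714 [ 0.5219 -0.1367  0.1225] [ 531.7 -145.3] [90.4 52.5] 3.6
top loadtop 293 [ 0.5354 -0.1373  0.1832] [ 529.3 -138.5] [58.3 27.6] 15.5
scene pipe_carrier_hook [174.1 179.9] 0.76 [ 0.5358 -0.1476  0.2759]
scene pipe_carrier_load [192.  243.5] 0.9 [ 0.5631 -0.1389  0.1821]
scene mark [303.9 257.4] 0.65 [0.6201 0.0194 0.2224]
scene hung_carrier_grip [429.8 236.5] 0.73 [0.6148 0.1715 0.2557]
scene square_carrier_grip [396.3 193.4] 0.88 [0.4741 0.1503 0.1912]
scene crowntop 450 [ 0.5426 -0.1453  0.2759] [ 530.9 -148.6] [47.3 41.1] 2.6
scene foot 288 [ 0.5344 -0.1316  0.1234] [ 534.6 -147.8] [93.  59.6] 2.5
scene loadtop 865 [ 0.539  -0.1472  0.1846] [ 538.5 -148.5] [57.3 47.3] 9.6
wrist pipe_carrier_hook [315.2 283.9] 0.82 [ 0.5284 -0.1285  0.3122]
wrist pipe_carrier_load [330.5 226.1] 0.86 [ 0.5399 -0.1377  0.1852]
wrist hung_carrier_grip [315.2 318.7] 0.25 [ 0.5288 -0.1358  0.3261]
wrist crowntop 2624 [ 0.5284 -0.1364  0.2761] [ 528.6 -140.9] [46.1 25.3] 3.0
wrist foot 2630 [ 0.5344 -0.1345  0.1242] [ 533.9 -148.2] [90.1 59.9] 2.9
wrist loadtop 2140 [ 0.5379 -0.1403  0.1846] [ 534.9 -140.6] [58.1 32. ] 3.4
```

servo_tool --pt "0 0.006 0.025 0 0" --pt "0 0.012 0.05 0 0" --pt "0 0.018 0.075 0 0" --pt "0 0.024 0.096 0 0" --pt "0 0.024 0.096 0 0"

```text
time_s: 7.78
tool_pos: [0.6256, -0.1184, 0.2815]
tool_rot: [-179.9, 0.0, 93.3]
force: [-0.5, -0.2, -4.0]
grip_width: 0.0098
```

servo_tool --pt "0 0 0 0 0" --pt "0 0 0 0 0"

```text
time_s: 8.02
tool_pos: [0.6237, -0.1209, 0.2829]
tool_rot: [180.0, -0.0, 93.1]
force: [0.2, -0.2, -4.3]
grip_width: 0.0098
```

```bash
python3 -c "
from loc import *
plan(.6246,-.12,.2345,3.1)
loc('b',0.268)
a=cv2.imread('pics/scene_b.png')[130:330,100:330]; cv2.imwrite('pics/zb.png',cv2.resize(a,None,fx=3,fy=3))"
```

```text
t 8.025 pos [ 0.6237 -0.1209  0.2829] rot [179.99  -0.01  93.08] jaw 3.08 F [ 0.2 -0.2 -4.3] w 0.0098
shift [0.0008 0.001  0.0484] turn -0.0003
top pipe_carrier_load [404.9 186.8] 0.52 [ 0.4744 -0.0316  0.6827]
top mark [319.8 181.9] 0.54 [0.6182 0.0259 0.2164]
top hung_carrier_grip [222.9 180.2] 0.89 [0.6033 0.1664 0.2656]
top square_carrier_grip [235.5 282.8] 0.86 [0.4612 0.1521 0.1962]
top foot 129 [ 0.64   -0.097   0.1232] [637.3 -92.6] [21.3 73.8] 76.0
top loadtop 16 [ 0.6472 -0.1039  0.183 ] [ 647.7 -104.4] [ 3.9 12.2] 57.5
scene pipe_carrier_hook [183.1 238.6] 0.89 [ 0.7102 -0.0844  0.3627]
scene pipe_carrier_load [203.7 298.3] 0.68 [ 0.6543 -0.1079  0.1824]
scene mark [304.2 257.9] 0.65 [0.6209 0.0198 0.2223]
scene hung_carrier_grip [430.5 236.9] 0.64 [0.6147 0.1725 0.2548]
scene square_carrier_grip [398.9 196. ] 0.69 [0.4704 0.1554 0.1821]
scene crowntop 290 [ 0.636  -0.1093  0.2756] [ 632.  -108.3] [32.1 59.1] 56.7
scene foot 1079 [ 0.6487 -0.1113  0.124 ] [ 629.2 -118.9] [92.  60.2] 3.2
scene loadtop 799 [ 0.6412 -0.1177  0.1844] [ 641.3 -118.5] [38.1 47.8] 3.2
wrist pipe_carrier_hook [312.3 288.5] 0.79 [ 0.6218 -0.0995  0.3159]
wrist pipe_carrier_load [333. 229.] 0.93 [ 0.6364 -0.1105  0.1854]
wrist mark [315.7   4.4] 0.78 [0.6165 0.0212 0.2192]
wrist crowntop 2602 [ 0.6228 -0.1072  0.2761] [ 623.2 -111.8] [46.2 25.8] 2.9
wrist foot 2168 [ 0.6304 -0.1071  0.1241] [ 628.2 -118.9] [90.  59.8] 2.8
wrist loadtop 925 [ 0.6416 -0.1093  0.1844] [ 629.5 -110.9] [58.8 31.6] 1.9
```

View pics/zb.png

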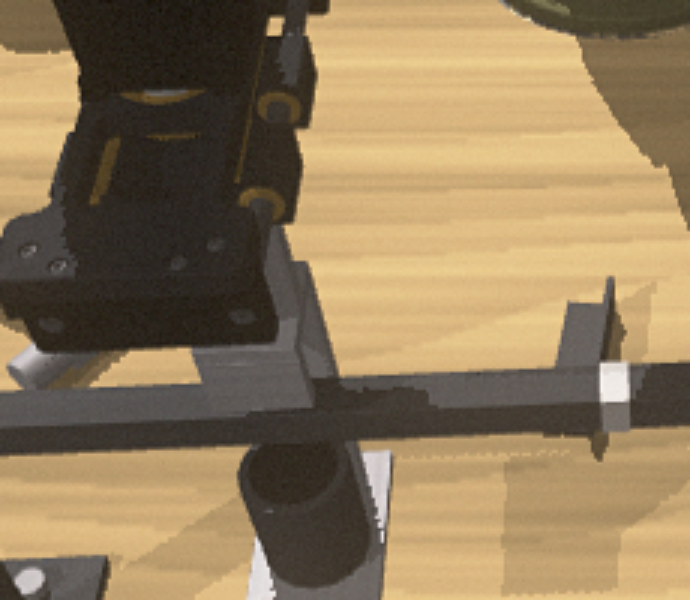

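View pics/wrist_b.png

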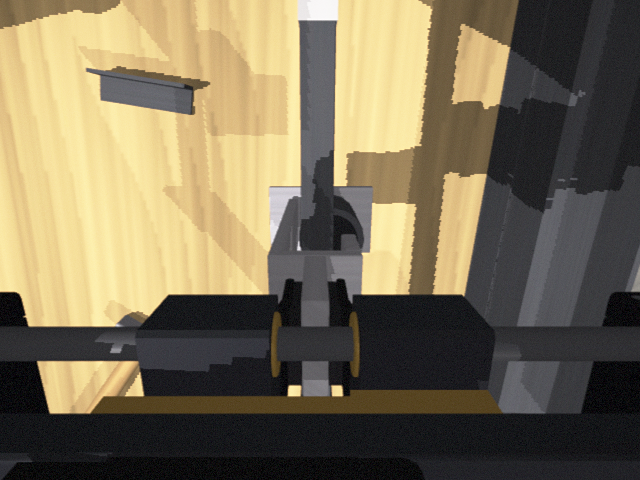

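Run:
```python
from h import *
c=imaging.read_camera("wrist");K=c["K"];T=c["world_from_camera"];D=c["depth"]
v,u=np.mgrid[0:480,0:640]; P=np.stack([(u-K[0,2])/K[0,0]*D,(v-K[1,2])/K[1,1]*D,D],-1)
W=P@T[:3,:3].T+T[:3,3]
m=(D>0)&(W[...,2]>0.212)&(W[...,2]<0.228)&(abs(W[...,0]-.62)<.03)
for y in np.arange(-.08,.02,.02):
    q=W[m&(abs(W[...,1]-y)<.01)]
    if len(q): print(round(y,2),len(q),np.percentile(q[:,0],[2,50,98]).round(4),np.median(q[:,2]).round(4))
```

```text
-0.08 1067 [0.6132 0.6227 0.6322] 0.2202
-0.06 1171 [0.6119 0.6215 0.6312] 0.2202
-0.04 1249 [0.611  0.6205 0.6301] 0.2202
-0.02 1355 [0.6098 0.6194 0.629 ] 0.2202
0.0 1486 [0.6087 0.6184 0.628 ] 0.2202
```

servo_tool --pt "0 0 0.001 0.012 0" --pt "0 0 0.001 0.025 0" --pt "0 0 0.001 0.036 0" --pt "0 0 0.001 0.043 0" --pt "0 0 0.001 0.046 0"

```text
time_s: 9.6
tool_pos: [0.6252, -0.12, 0.2359]
tool_rot: [-180.0, -0.0, 93.1]
force: [0.3, -0.3, -3.7]
grip_width: 0.0099
```

servo_tool --pt "0 0 0 0 0" --pt "0 0 0 0 0"

```text
time_s: 9.85
tool_pos: [0.6257, -0.1202, 0.2371]
tool_rot: [179.9, 0.0, 93.2]
force: [0.2, 1.3, -3.6]
grip_width: 0.0097
```

servo_tool --pt "0 0 0 0.001 0" --pt "0 0 0 0.001 0" --pt "0 0 0 0.002 0" --pt "0 0 0 0.002 0"

```text
time_s: 10.35
tool_pos: [0.6254, -0.1201, 0.2346]
tool_rot: [180.0, -0.0, 93.2]
force: [-0.0, -0.5, -4.1]
grip_width: 0.0096
```

servo_tool --pt "0 0 0 0.001 0" --pt "0 0 0 0.001 0"

```text
time_s: 10.6
tool_pos: [0.6254, -0.1201, 0.2345]
tool_rot: [180.0, -0.0, 93.2]
force: [-2.7, 1.1, 3.1]
grip_width: 0.0097
```

```bash
python3 -c "
from loc import *
plan(.617,.0192,.2345,3.1)
loc('c',0.22)
plan(.617,.0192,.2345,3.1)
a=cv2.imread('pics/scene_c.png')[130:350,100:330]; cv2.imwrite('pics/zc.png',cv2.resize(a,None,fx=2.5,fy=2.5))"
```

```text
t 10.6 pos [ 0.6254 -0.1201  0.2345] rot [179.97  -0.02  93.15] jaw 3.15 F [-2.7  1.1  3.1] w 0.0097
shift [ 0.1395 -0.0007  0.0001] turn 0.001
top mark [319.7 182.3] 0.67 [0.6172 0.026  0.2176]
top hung_carrier_grip [223.2 181.6] 0.91 [0.6041 0.1678 0.2558]
top square_carrier_grip [235.2 282.9] 0.86 [0.4607 0.1519 0.2004]
top foot 42 [ 0.6382 -0.0927  0.0744] [635.  -92.7] [ 7.5 22.6] 84.9
scene pipe_carrier_hook [192.9 261.5] 0.58 [ 0.7154 -0.0799  0.3352]
scene pipe_carrier_load [207.5 318.9] 0.65 [ 0.6561 -0.1111  0.1365]
scene mark [302.8 260.3] 0.55 [0.6233 0.018  0.2206]
scene hung_carrier_grip [428.7 236.8] 0.87 [0.6142 0.1704 0.2545]
scene square_carrier_grip [401.1 193.9] 0.78 [0.4684 0.1586 0.1845]
scene crowntop 147 [ 0.6298 -0.1017  0.2278] [ 625.2 -103.6] [46.3  9.3] 2.8
scene foot 995 [ 0.6496 -0.1113  0.0759] [ 630.9 -118.7] [91.3 60.1] 3.0
scene loadtop 941 [ 0.6363 -0.1176  0.1363] [ 633.7 -119. ] [55.4 47.5] 10.4
wrist pipe_carrier_hook [313.8 283.2] 0.9 [ 0.6234 -0.1001  0.2614]
wrist pipe_carrier_load [330.2 228.5] 0.91 [ 0.6307 -0.0886  0.2195]
wrist crowntop 2603 [ 0.6239 -0.1071  0.228 ] [ 624.2 -111.6] [46.2 25.4] 3.3
wrist foot 1948 [ 0.6336 -0.107   0.0761] [ 629.3 -119. ] [90.2 59.9] 3.1
wrist loadtop 759 [ 0.6449 -0.1087  0.1364] [ 630.6 -111.4] [58.2 31.5] 2.4
t 11.5 pos [ 0.6254 -0.1201  0.2345] rot [179.96  -0.02  93.15] jaw 3.15 F [-2.9  2.4  4.9] w 0.0096
shift [ 0.1395 -0.0008  0.    ] turn 0.0009
```

View pics/zc.png

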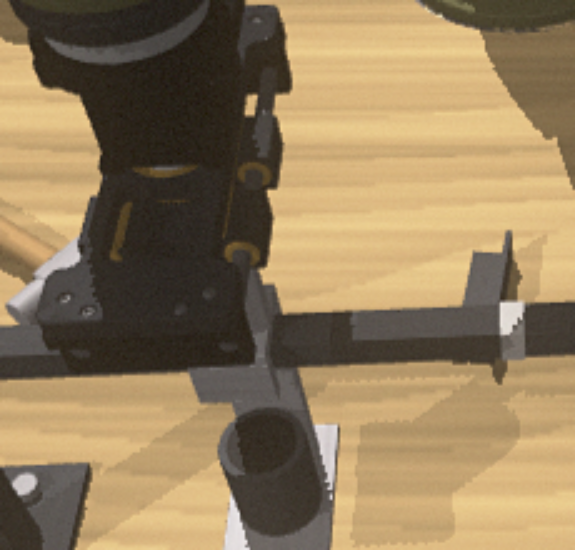

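View pics/wrist_c.png

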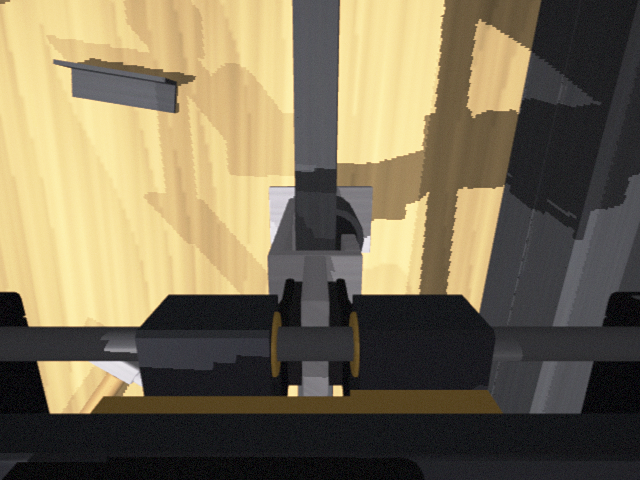

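servo_tool --pt "0 0.015 0 0 0" --pt "0 0.03 0 0 0" --pt "0 0.045 0 0 0" --pt "0 0.06 0 0 0" --pt "0 0.075 0 0 0"

```text
time_s: 12.12
tool_pos: [0.622, -0.0452, 0.2345]
tool_rot: [179.9, 0.1, 93.1]
force: [0.8, -5.7, 6.7]
grip_width: 0.0096
```

```bash
python3 -c "
from h import *
plan(.617,.0195,.2345,3.1)"
```

```text
t 12.125 pos [ 0.622  -0.0452  0.2345] rot [1.7986e+02 1.1000e-01 9.3150e+01] jaw 3.15 F [ 0.8 -5.7  6.7] w 0.0096
shift [ 0.0648 -0.0014 -0.0001] turn 0.0008
```

servo_tool --pt "0 0.015 0 0 0" --pt "0 0.03 0 0 0" --pt "0 0.045 0 0 0" --pt "0 0.058 0 0 0" --pt "0 0.064 0 0 0"

```text
time_s: 12.75
tool_pos: [0.6184, 0.0194, 0.2345]
tool_rot: [179.9, 0.1, 93.2]
force: [1.0, -5.7, 6.0]
grip_width: 0.0097
```

servo_tool --pt "0 0 0 0 0" --pt "0 0 0 0 0"

```text
time_s: 13.0
tool_pos: [0.6183, 0.0202, 0.2345]
tool_rot: [179.9, -0.0, 93.2]
force: [0.5, -2.8, 5.1]
grip_width: 0.0099
```

```bash
python3 -c "
from loc import *
plan(.617,.0195,.2345,3.1)
loc('d',0.22)
a=cv2.imread('pics/scene_d.png')[150:370,200:480]; cv2.imwrite('pics/zd.png',cv2.resize(a,None,fx=2.5,fy=2.5))"
```

```text
t 13.0 pos [0.6183 0.0202 0.2345] rot [179.88  -0.03  93.24] jaw 3.24 F [ 0.5 -2.8  5.1] w 0.0099
shift [-0.0006 -0.0014 -0.    ] turn 0.0025
top hung_carrier_grip [223.7 181.2] 0.88 [0.6034 0.1662 0.2602]
top square_carrier_grip [237.8 282.1] 0.54 [0.4152 0.074  0.6583]
scene pipe_carrier_load [307.6 314. ] 0.85 [0.6465 0.0219 0.1338]
scene hung_carrier_grip [431.4 235.2] 0.65 [0.6147 0.1731 0.2579]
scene square_carrier_grip [395.9 195.4] 0.9 [0.474  0.1501 0.1869]
scene foot 905 [0.6462 0.0234 0.0759] [623.6  21.9] [91.3 59.4] 2.7
scene loadtop 905 [0.63   0.0217 0.1362] [628.3  21.9] [52.9 46.4] 3.1
wrist pipe_carrier_hook [313.2 287.3] 0.82 [0.616  0.0408 0.2668]
wrist pipe_carrier_load [329.8 229.7] 0.61 [0.6234 0.0512 0.2203]
wrist crowntop 2606 [0.6168 0.0331 0.228 ] [617.2  28.4] [46.2 25.8] 3.0
wrist foot 1939 [0.6271 0.0333 0.0761] [622.5  21.2] [90.1 59.9] 3.1
wrist loadtop 790 [0.6381 0.0315 0.1366] [627.6  33.9] [28.6 62.2] 56.9
```

View pics/zd.png

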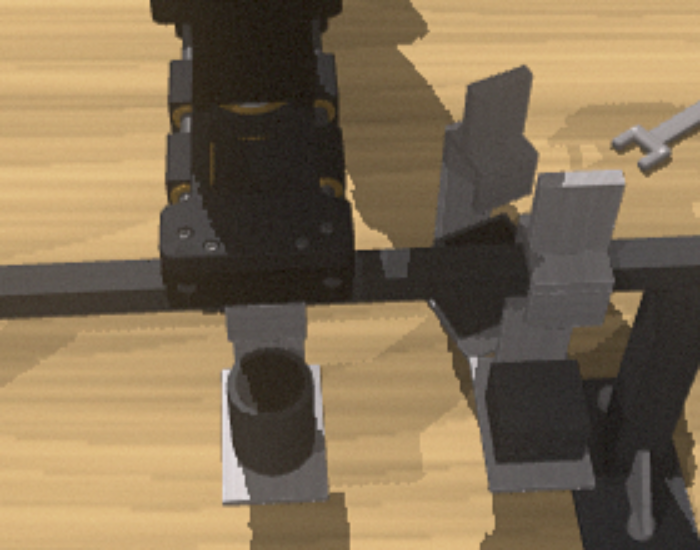

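servo_tool --pt "20 -0.001 0 0 0" --pt "30 -0.001 0 0 0" --pt "45 -0.001 0 0 0" --pt "60 -0.001 0 0 0" --pt "60 -0.001 0 0 0"

```text
time_s: 14.52
tool_pos: [0.6178, 0.0178, 0.2334]
tool_rot: [-180.0, -0.0, 93.2]
force: [0.1, -0.8, 0.3]
grip_width: 0.0472
```

servo_tool --pt "60 0 0 0 0" --pt "60 0 0 0 0"

```text
time_s: 14.78
tool_pos: [0.6178, 0.0177, 0.2336]
tool_rot: [180.0, -0.0, 93.1]
force: [0.6, 0.9, -0.5]
grip_width: 0.0517
```

```bash
python3 -c "
from loc import *
plan(.617,.0195,.2345,3.1)
loc('e',0.22)"
```

```text
t 14.775 pos [0.6178 0.0177 0.2336] rot [179.99  -0.    93.15] jaw 3.15 F [ 0.6  0.9 -0.5] w 0.0517
shift [ 0.0019 -0.0007 -0.0009] turn 0.0008
top hung_carrier_grip [220.9 178.9] 0.59 [0.6039 0.1686 0.2696]
top square_carrier_grip [234.3 283.6] 0.56 [0.4599 0.1537 0.1972]
scene pipe_carrier_load [310.1 313.4] 0.9 [0.6479 0.0254 0.1375]
scene mark [432.2 237. ] 0.27 [0.6142 0.1747 0.2541]
scene hung_carrier_grip [430.6 232.8] 0.93 [0.6161 0.171  0.2639]
scene square_carrier_grip [399.5 197.1] 0.6 [0.4712 0.1564 0.1806]
scene foot 908 [0.646  0.0233 0.0759] [623.3  21.8] [91.2 59.4] 2.9
scene loadtop 911 [0.6298 0.0215 0.1362] [627.4  21.8] [53.  46.7] 0.4
wrist pipe_carrier_hook [312.3 282.5] 0.96 [0.6151 0.0401 0.2654]
wrist pipe_carrier_load [329.8 228.1] 0.74 [0.6228 0.05   0.2207]
wrist hung_carrier_grip [316.5 281.3] 0.67 [0.6167 0.0407 0.2656]
wrist crowntop 5346 [0.6174 0.023  0.2281] [617.6  20.7] [46.1 41.1] 3.3
wrist foot 1943 [0.627  0.0334 0.0761] [622.3  20.9] [90.  60.3] 3.2
wrist loadtop 774 [0.6373 0.032  0.1365] [623.6  28.8] [57.6 30.7] 4.4
```

View pics/wrist_e.png

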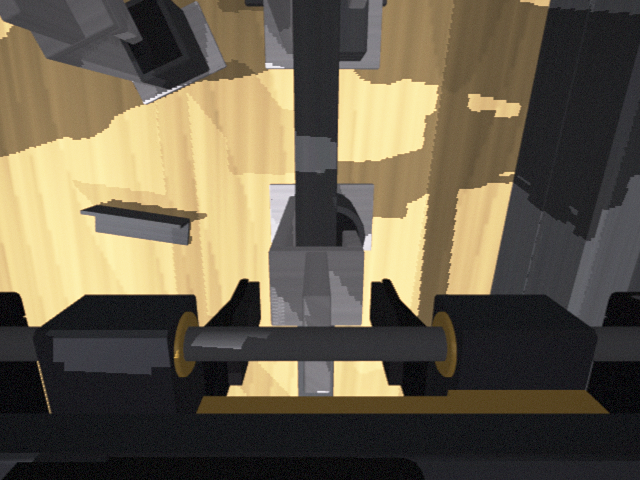

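Fingers are clear of the tab on both sides (tab around col 317, fingers at cols 240 and 390), and the crown sits level at 0.228. I'll retract upward next.

servo_tool --pt "60 0 0 -0.02 0" --pt "60 0 0 -0.045 0" --pt "60 0 0 -0.085 0" --pt "60 0 0 -0.13 0" --pt "60 0 0 -0.15 0"

```text
time_s: 16.3
tool_pos: [0.6186, 0.0173, 0.3883]
tool_rot: [179.7, -0.0, 93.1]
force: [1.0, -0.6, 0.1]
grip_width: 0.0522
```

servo_tool --pt "60 -0.04 -0.045 -0.02 0" --pt "60 -0.08 -0.09 -0.02 0" --pt "60 -0.12 -0.13 -0.02 0" --pt "60 -0.15 -0.16 -0.02 0" --pt "60 -0.15 -0.16 -0.02 0"

```text
time_s: 16.92
tool_pos: [0.4643, -0.1452, 0.4059]
tool_rot: [179.7, -0.1, 92.8]
force: [0.6, -0.4, 0.1]
grip_width: 0.0519
```

Run:
```python
from h import *
np.set_printoptions(precision=4,suppress=True)
plan(.617,.0195,.2345,3.1)
for n in ["top","scene"]:
    c=imaging.read_camera(n); cv2.imwrite(f"pics/{n}_f.png",c["frame"]);F=c["frame"].astype(int)
    K=c["K"];T=c["world_from_camera"];D=c["depth"]
    for l in ["pipe_carrier_grip","mark","hung_carrier_grip","square_carrier_grip"]:
        for p in pinpoint(n,l)[:1]: print(n,l,np.round(p["at"],1),round(p["confidence"],2),px2w(c,p["at"]))
    v,u=np.mgrid[0:480,0:640]; P=np.stack([(u-K[0,2])/K[0,0]*D,(v-K[1,2])/K[1,1]*D,D],-1)
    W=P@T[:3,:3].T+T[:3,3]
    for nm,lo,hi in (("tab",.235,.285),("tabtop",.27,.285),("crown",.2235,.233),("foot",.068,.08)):
        m=(D>0)&(abs(W[...,0]-.62)<.07)&(abs(W[...,1]-.02)<.05)&(W[...,2]>lo)&(W[...,2]<hi); q=W[m]
        if len(q)>10: r=cv2.minAreaRect((q[:,:2]*1000).astype(np.float32)); print(n,nm,len(q),q.mean(0),np.round(r[0],1),np.round(r[1],1),round(r[2],1))
a=cv2.imread("pics/scene_f.png")[150:370,200:480]; cv2.imwrite("pics/zf.png",cv2.resize(a,None,fx=2.5,fy=2.5))
```

```text
t 16.925 pos [ 0.4643 -0.1452  0.4059] rot [179.75  -0.15  92.76] jaw 2.76 F [ 0.6 -0.4  0.1] w 0.0519
shift [0.1567 0.1597 0.1725] turn -0.006
top pipe_carrier_grip [324.  175.8] 0.88 [0.6112 0.0195 0.2699]
top hung_carrier_grip [224.  179.6] 0.72 [0.6045 0.165  0.2648]
top square_carrier_grip [235.3 281.6] 0.68 [0.4621 0.151  0.2052]
top tab 407 [0.6137 0.0197 0.2651] [616.   19.5] [11.1 39.5] 3.8
top tabtop 215 [0.6156 0.0196 0.2762] [616.2  19.2] [10.8 38.8] 3.8
top crown 362 [0.605  0.0186 0.227 ] [616.3  19.5] [47.  39.8] 2.0
top foot 551 [0.596  0.0195 0.0747] [608.8  18.9] [65.9 60. ] 3.3
scene pipe_carrier_grip [303.4 239.9] 0.95 [0.6229 0.0202 0.2591]
scene hung_carrier_grip [430.8 234.7] 0.79 [0.6129 0.1728 0.2568]
scene square_carrier_grip [395.6 193. ] 0.58 [0.476  0.1488 0.1938]
scene tab 987 [0.622  0.021  0.2614] [619.   20.9] [12.3 40.1] 2.2
scene tabtop 361 [0.6204 0.0208 0.2764] [619.   20.9] [12.3 38.9] 2.2
scene crown 539 [0.6318 0.0215 0.2281] [632.   21.5] [21.  39.8] 3.3
scene foot 904 [0.6457 0.0234 0.0759] [623.5  21.8] [90.6 59.4] 2.8
```

View pics/zf.png

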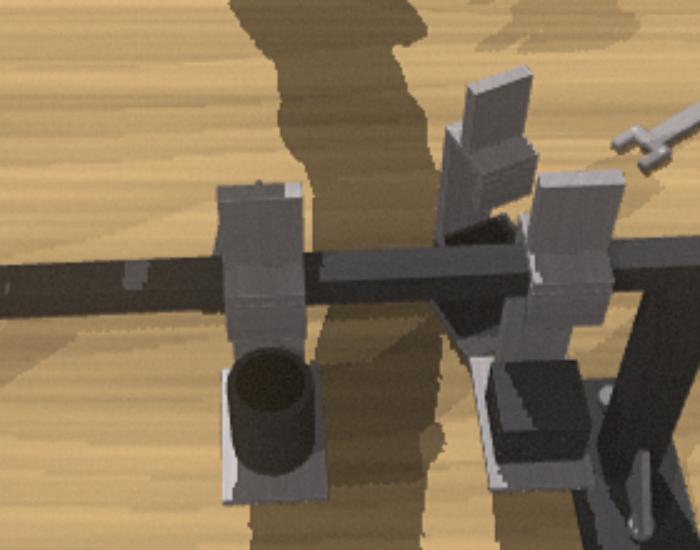

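View pics/top_f.png

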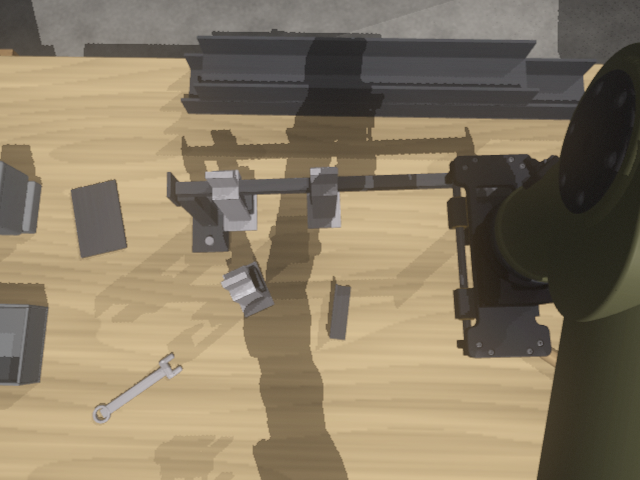

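servo_tool --pt "60 0 0 0 0" --pt "60 0 0 0 0" --pt "60 0 0 0 0"

```text
time_s: 17.8
tool_pos: [0.4663, -0.1409, 0.4036]
tool_rot: [180.0, -0.0, 93.2]
force: [-0.4, -0.5, 0.0]
grip_width: 0.0522
```

```bash
python3 -c "
from h import *
print(ticket.sign_off())"
```

```text
the job is handed in; nothing more can be done
None
```

The pipe carrier now hangs on the rail, centred on the chalk mark, and the job was handed in at about 18 s of the 51 s allowed. I hooked it on about 139 mm to the right of the mark, slid it left while it stayed on the rail, released it and moved the arm clear.

- **Position along the rail:** the hook centre is within 0.5 mm of the mark in the top camera and about 1.5 mm in the scene camera. The carrier now hides the mark, so these compare against where I measured it at the start.
- **Height and angle:** the underside of the crown is at 0.220 m, level with the rail's top, and its turn matches the rail's to within about 1°.
- **Position across the rail:** centred to within about 1 mm.
- **Other carriers:** the square-tube carrier and the one already hanging showed no movement beyond measurement noise.

The top and scene cameras differ by 2–3 mm in the across-rail direction, so I compared positions only within the same camera. No check failed.

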